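# Move four sockets to the new rack in handle order

## Robot

A 6-joint arm with a two-finger parallel gripper is mounted at the origin on the work surface. World frame = base frame: x ahead of the robot, y to its left, z up, the work surface at z = 0. Lengths are in mm, angles in rad, forces in N, time in s.
With the tool pointing down it reaches from about 275 to 1000 mm from the base axis. Payload 8.4 kg.
Tool frame: the origin (TCP) lies midway between the tips of the shut fingers; the grasp point (between the pads) lies 19 mm behind it; z points along the fingers, y is the line along which they close (so a half turn about z gives the same grasp; the last joint's range is limited). The gripper opens to 85 mm and grips with 20 to 120 N. Pads are 22 mm wide; open, the fingers measure 114 mm over their backs; the gripper's body (76 mm by 85 mm) begins 54 mm behind the grasp point. The pads swing forward as they close: fully open they stand 13 mm farther back than shut.
Start: joints at [-1.271, 0.353, 1.633, -0, 1.155, -0.002], TCP at [185.773, -596.755, 231.281] pointing down, gripper open.
Joint ranges: [-2.63, 2.63], [-0.92, 2.1], [0.06, 2.66], [-1.3, 4.44], [0, 2.69], [-3.02, 3.02]. Speed limits (rad/s): [2.22, 2.22, 2.79, 3.14, 3.14, 3.14].

## Interface

Orientations are given as [roll, pitch, yaw] about the fixed x, y, z axes, in that order (R = Rz(yaw) Ry(pitch) Rx(roll)).
In Python, from rig import telemetry, optics, r gives the robot as it stands.
- The arm moves only by the tool play_rows, never from a script. Its arguments are lists of equal length, an entry for each row: "dp": the shift along the tool's x, y, z in units of 40 mm (1.0 is 40 mm), a list of three; "rot": the turn, a rotation vector about the tool's x, y, z in units of 6 degrees (1.0 is 6 degrees), a list of three. In form: {"dp": [[tx, ty, tz], ...], "rot": [[ax, ay, az], ...]}. A call has 1 to 5 rows; each row is the pose to reach, as a shift and turn from the pose commanded when the call began, along the tool's axes at that moment; what a row does not reach only later rows make up. A row lasts 1/12 s, in which the tool goes at most 41.7 mm and 7.16 degrees, less where a joint would pass 70% of its speed; a pose out of reach is approached as far as the arm can. A call with a gripper value outside its range is refused whole. "fingers" is the opening, from 0 (shut) to 1 (fully open), set as the call begins (left out, the last holds). The fingers move at their own pace and stop on an object; "grip_force" is the grip in N (left out, the last holds). Time passes only in rows, so rows that repeat a pose let the fingers close. It gives the time, the measured TCP pose, the force, the opening and the grip force at its end, in the units of the state.
- telemetry.sense(): the state, without advancing time (a new reading comes with each control period).
- optics.grab_frame(name): name is "side" or "top"; returns a dict with "color" (384x512x3 uint8, red, green, blue), "mtx" (3x3 intrinsics, pixels), "D" ([k1, k2, p1, p2, k3] as OpenCV has them; the pictures are not rectified), "R" (3x3) and "t" (3): a world point X has camera coordinates R X + t. Camera axes: x right, y down, z forward; pixel columns grow to the right and rows downward; lengths in mm; the calibration is good to about 2 mm. A picture is of the moment at which its call begins. There is no depth.
- r.sign_off(): hands the job in; it is judged then, once.
The state is a dict: "clock": time; "qpos": joint angles; "qvel": joint speeds; "joint_efforts": joint torques, N m; "eef_pos": TCP position; "tcp_rot": TCP orientation; "contact_force": force on the tool from outside, world axes, zero at the start; "wrist_torque": the same for the moment, N m; "opening": opening from 0.0 (shut) to 1.0 (fully open); "grasp_force": force on a finger pad.
Only numpy, scipy, OpenCV 4.12 (cv2) and the standard library are available. Lean on these libraries where they do the work, as an engineer would, in place of code of your own. Each camera call takes 0.05 s, during which the arm holds its last target. There are 200 camera calls.

## Task

Move the four steel sockets from the old rack (black cups on an aluminium bar) to the new one (grey tray with four pockets), one to a pocket, each standing upright the same way up as before. Keep their order as counted from the grab handles: the socket nearest the old rack's handle goes into the pocket nearest the new rack's handle, the next into the next, and so on. The handles are at opposite ends, so the row comes out reversed from left to right.

Things in the scene. Friction and masses are not known exactly. Their poses are not given: they have to be found in the camera images.
- wide_mid (a point): The wide plain steel socket: cylinder 40 mm across, 60 mm tall, 0.28 kg, with a big dark hole in its top. Loose; mass varies by about a quarter. Point on its axis half-way up (30 mm above its foot); its z axis points up when it stands the right way up (hole or shank on top).
- slim_mid (a point): The slim deep steel socket: cylinder 26 mm across, 80 mm tall, 0.17 kg, with a small dark hole in its top. Loose; mass varies by about a quarter. Point on its axis half-way up (40 mm above its foot); its z axis points up when it stands the right way up (hole or shank on top).
- stepped_mid (a point): The stepped steel socket: 38 mm across from its foot up to 42 mm, narrowing to a 26 mm neck from 48 mm to its top at 68 mm, dark hole in the top, 0.25 kg. Loose; mass varies by about a quarter. Point on its axis half-way up (34 mm above its foot); its z axis points up when it stands the right way up (hole or shank on top).
- bit_mid (a point): The bit socket, steel: 30 mm across from its foot up to 46 mm, then a solid 14 mm round shank from 48 mm to its top at 76 mm, no hole, 0.18 kg. Loose; mass varies by about a quarter. Point on its axis half-way up (38 mm above its foot); its z axis points up when it stands the right way up (hole or shank on top).
- old_rack: Fixed flat aluminium bar 76 mm by 262 mm, 8 mm thick, carrying four separate square black cups in a row along its y axis, with a 44 mm tall wire grab handle across its +y end (end plate to 152 mm from the origin). Origin under its middle, on the table; z up. Cup centres at x = 0 and y = +96, +32, -32, -96 mm: first to fourth from the handle.
- cup_wide: The square black cup on the old rack in which the wide socket stands at the start, fixed: 60 mm square outside, 54 mm inside, inner floor 13 mm and rim 19 mm above the table. Origin at the centre of its underside, 8 mm above the table. Which of the four places in the row it has differs from start to start.
- cup_slim: The square black cup on the old rack in which the slim socket stands at the start, fixed: 60 mm square outside, 54 mm inside, inner floor 13 mm and rim 19 mm above the table. Origin at the centre of its underside, 8 mm above the table. Which of the four places in the row it has differs from start to start.
- cup_stepped: The square black cup on the old rack in which the stepped socket stands at the start, fixed: 60 mm square outside, 54 mm inside, inner floor 13 mm and rim 19 mm above the table. Origin at the centre of its underside, 8 mm above the table. Which of the four places in the row it has differs from start to start.
- cup_bit: The square black cup on the old rack in which the bit socket stands at the start, fixed: 60 mm square outside, 54 mm inside, inner floor 13 mm and rim 19 mm above the table. Origin at the centre of its underside, 8 mm above the table. Which of the four places in the row it has differs from start to start.
- new_rack: Fixed grey tray 70 mm by 262 mm with four open pockets in a row along its y axis, each 58 mm square inside, walls 6 mm thick, inner floor 6 mm and rim 12 mm above the table, with a 44 mm tall wire grab handle across its -y end (end plate to 152 mm from the origin). Origin under its middle, on the table; z up. Pocket centres at x = 0 and y = -96, -32, +32, +96 mm: first to fourth from the handle.

How it is judged (in metres and radians):
At the end, for the whole second after the job is handed in: Each socket is in the new rack's pocket with the same number from the handle as its old cup: axis within 20 mm of the pocket's centre along and across the rack, mid-point within 5 mm of standing height on the pocket floor, right way up within 0.15 rad, at rest (under 0.02 m/s, 0.2 rad/s) (((y of cup_wide in the frame of old_rack between 0.076 and 0.116 m and y of wide_mid in the frame of new_rack between -0.116 and -0.076 m) or (y of cup_wide in the frame of old_rack between 0.012 and 0.052 m and y of wide_mid in the frame of new_rack between -0.052 and -0.012 m) or (y of cup_wide in the frame of old_rack between -0.052 and -0.012 m and y of wide_mid in the frame of new_rack between 0.012 and 0.052 m) or (y of cup_wide in the frame of old_rack between -0.116 and -0.076 m and y of wide_mid in the frame of new_rack between 0.076 and 0.116 m)) and x of wide_mid in the frame of new_rack between -0.02 and 0.02 m and z of wide_mid in the frame of new_rack between 0.031 and 0.041 m and angle between each of wide_mid, slim_mid, stepped_mid, bit_mid's own z axis and vertical below 0.15 rad and linear speed of each of socket_wide, socket_slim, socket_stepped, socket_bit below 0.02 m/s and angular speed of each of socket_wide, socket_slim, socket_stepped, socket_bit below 0.2 rad/s and ((y of cup_slim in the frame of old_rack between 0.076 and 0.116 m and y of slim_mid in the frame of new_rack between -0.116 and -0.076 m) or (y of cup_slim in the frame of old_rack between 0.012 and 0.052 m and y of slim_mid in the frame of new_rack between -0.052 and -0.012 m) or (y of cup_slim in the frame of old_rack between -0.052 and -0.012 m and y of slim_mid in the frame of new_rack between 0.012 and 0.052 m) or (y of cup_slim in the frame of old_rack between -0.116 and -0.076 m and y of slim_mid in the frame of new_rack between 0.076 and 0.116 m)) and x of slim_mid in the frame of new_rack between -0.02 and 0.02 m and z of slim_mid in the frame of new_rack between 0.041 and 0.051 m and ((y of cup_stepped in the frame of old_rack between 0.076 and 0.116 m and y of stepped_mid in the frame of new_rack between -0.116 and -0.076 m) or (y of cup_stepped in the frame of old_rack between 0.012 and 0.052 m and y of stepped_mid in the frame of new_rack between -0.052 and -0.012 m) or (y of cup_stepped in the frame of old_rack between -0.052 and -0.012 m and y of stepped_mid in the frame of new_rack between 0.012 and 0.052 m) or (y of cup_stepped in the frame of old_rack between -0.116 and -0.076 m and y of stepped_mid in the frame of new_rack between 0.076 and 0.116 m)) and x of stepped_mid in the frame of new_rack between -0.02 and 0.02 m and z of stepped_mid in the frame of new_rack between 0.035 and 0.045 m and ((y of cup_bit in the frame of old_rack between 0.076 and 0.116 m and y of bit_mid in the frame of new_rack between -0.116 and -0.076 m) or (y of cup_bit in the frame of old_rack between 0.012 and 0.052 m and y of bit_mid in the frame of new_rack between -0.052 and -0.012 m) or (y of cup_bit in the frame of old_rack between -0.052 and -0.012 m and y of bit_mid in the frame of new_rack between 0.012 and 0.052 m) or (y of cup_bit in the frame of old_rack between -0.116 and -0.076 m and y of bit_mid in the frame of new_rack between 0.076 and 0.116 m)) and x of bit_mid in the frame of new_rack between -0.02 and 0.02 m and z of bit_mid in the frame of new_rack between 0.039 and 0.049 m); the robot touches nothing.
It also fails if it takes over 128 s, if anything falls off the work surface, if the arm or the gripper's body presses on something with over 40 N, if the wrist force passes 120 N, or if a joint passes its speed limit or range.

## Working session

There is one attempt and no reset: what is moved stays moved. The work goes in short steps, Python scripts to look and compute and a tool call to move; the robot and the scene stay as the last step left them, time stands still between calls to the robot, and variables do not carry over. Pictures are saved under pics/ and viewed, at most 14 in all, crops included, and the job is handed in when it is done.

Besides the shell and the picture viewer there is one more tool, called after "Emit:" by a JSON object that holds its "name" and its "arguments". play_rows: Moves the arm, as the interface text tells. Its arguments: {"type":"object","properties":{"dp":{"type":"array"},"rot":{"type":"array"},"fingers":{"type":"number"},"grip_force":{"type":"number"}},"required":["dp","rot"]}

```bash
ls; mkdir -p pics; python3 - <<'E'
from rig import telemetry, optics, r
import cv2
print(telemetry.sense())
for n in("side","top"):
    f=optics.grab_frame(n); cv2.imwrite(f"pics/{n}0.png",f["color"][:,:,::-1]); print(n,f["mtx"],f["D"],f["R"],f["t"])
E
```

```text
pics
{'clock': 0.0, 'qpos': array([-1.27141026e+00,  3.53644398e-01,  1.63413867e+00,  2.07241775e-07,
        1.15517480e+00, -2.40231282e-03]), 'qvel': array([ 1.49083598e-03, -2.14918707e-04, -3.27968405e-04,  2.49693082e-03,
       -2.03610785e-05, -1.11922327e-03]), 'joint_efforts': array([-2.93972858e-03, -6.05258131e+01, -3.42070270e+01, -2.01999760e-04,
        9.50241432e-03,  2.65224941e-05]), 'eef_pos': array([ 185.62770715, -596.30533452,  230.56207288]), 'tcp_rot': array([-3.14022744e+00, -3.46915082e-06,  3.01788294e-01]), 'contact_force': array([-0.27570915,  0.77388956,  0.43325568]), 'wrist_torque': array([-0.0147631 , -0.01446227,  0.04162945]), 'grasp_force': 0.0, 'opening': 1.000370962617092}
side [[363.44708033   0.         257.62371216]
 [  0.         363.44708033 187.31078226]
 [  0.           0.           1.        ]] [-0.07728298  0.          0.          0.          0.        ] [[ 0.9931854  -0.11569948 -0.01401433]
 [-0.0845795  -0.63281845 -0.76966688]
 [ 0.08018154  0.76560723 -0.63829185]] [-522.75675225  121.33453557  781.72430029]
top [[358.87036749   0.         259.75738746]
 [  0.         358.87036749 192.35903601]
 [  0.           0.           1.        ]] [-0.11320096  0.          0.          0.          0.        ] [[ 0.02171843 -0.9996799  -0.01297711]
 [-0.99770891 -0.0208401  -0.06436325]
 [ 0.06407221  0.01434525 -0.99784215]] [  6.33589391 529.44710257 984.83151702]
```

View pics/top0.png

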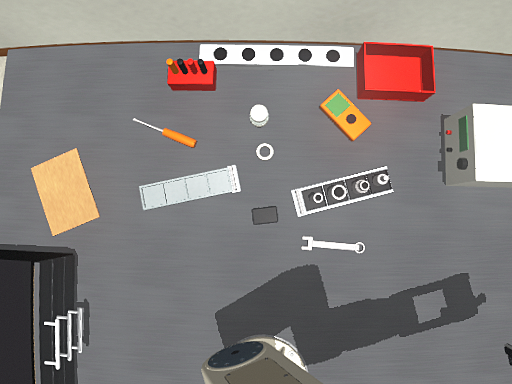

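View pics/side0.png

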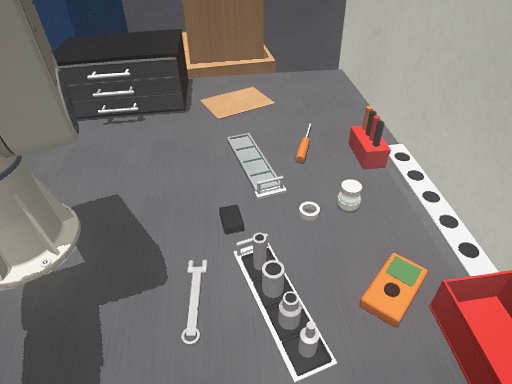

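The top view shows the old rack from about (293,203) to (392,180), handle on the left end (confirmed in the side view). From the handle its sockets are slim (318,198), wide (338,191), stepped (362,186) and bit (383,178). The new rack runs from (140,197) to (240,178), with its handle on the right end.

```bash
cat > h.py <<'E'
import cv2, numpy as np
from rig import telemetry, optics
def ray(f,px,z):
    u=cv2.undistortPoints(np.float64(px).reshape(-1,1,2),f["mtx"],np.float64(f["D"])).reshape(-1,2)
    R=np.array(f["R"]);c=-R.T@np.array(f["t"])
    d=np.c_[u,np.ones(len(u))]@R
    return c+d*((z-c[2])/d[:,2])[:,None]
def proj(f,P):
    return cv2.projectPoints(np.float64(P).reshape(-1,3),cv2.Rodrigues(np.array(f["R"]))[0],np.float64(f["t"]),f["mtx"],np.float64(f["D"]))[0].reshape(-1,2)
E
python3 - <<'E'
from h import *
f=optics.grab_frame("top");im=f["color"]
hsv=cv2.cvtColor(im,cv2.COLOR_RGB2HSV)
V=hsv[...,2].astype(int);S=hsv[...,1]
for n,(x0,y0,x1,y1),z in(("old",(285,155,400,225),8),("new",(130,155,250,218),12)):
    m=np.zeros(V.shape,np.uint8);m[y0:y1,x0:x1]=((V>120)[y0:y1,x0:x1])*255
    cs=cv2.findContours(cv2.morphologyEx(m,cv2.MORPH_CLOSE,np.ones((5,5))),cv2.RETR_EXTERNAL,cv2.CHAIN_APPROX_NONE)[0]
    c=max(cs,key=cv2.contourArea)
    W=ray(f,c.reshape(-1,2),z)[:,:2].astype(np.float32)
    (cx,cy),(w,h),a=cv2.minAreaRect(W); print(n,cx,cy,w,h,a, cv2.boxPoints(((cx,cy),(w,h),a)).round(0).tolist())
crop=cv2.resize(im[160:225,285:400],None,fx=5,fy=5,interpolation=cv2.INTER_CUBIC)
crop2=cv2.resize(im[155:220,132:247],None,fx=5,fy=5,interpolation=cv2.INTER_CUBIC)[:300]
cv2.imwrite("pics/crop.png",np.vstack([crop[:300],crop2[:300]])[:,:,::-1])
E
```

```text
old 544.10791015625 -217.64938354492188 197.74765014648438 329.0186462402344 0.9906104207038879 [[442.0, -55.0], [448.0, -384.0], [646.0, -380.0], [640.0, -51.0]]
new 544.7025146484375 220.37454223632812 178.51580810546875 344.178955078125 1.3940167427062988 [[451.0, 390.0], [460.0, 46.0], [638.0, 51.0], [630.0, 395.0]]
```

View pics/crop.png

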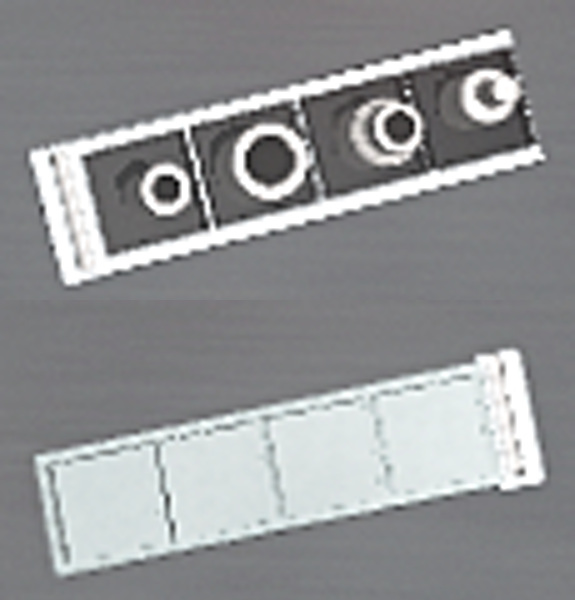

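The crop shows the old rack's four sockets with ring tops at crop pixels slim (165,188), wide (270,160), stepped (400,128) and bit shank (503,93). Both racks' corners are sharp. The brightness threshold let the table in, so I'll use a higher one plus these points.

```bash
python3 - <<'E'
from h import *
f=optics.grab_frame("top");im=f["color"]
V=im.min(axis=2).astype(int)
fr={}
for n,(x0,y0,x1,y1),z,s in(("old",(285,155,400,225),8,1),("new",(130,155,250,218),12,-1)):
    m=np.zeros(V.shape,np.uint8);m[y0:y1,x0:x1]=((V>160)[y0:y1,x0:x1])*255
    c=max(cv2.findContours(cv2.morphologyEx(m,cv2.MORPH_CLOSE,np.ones((9,9))),cv2.RETR_EXTERNAL,cv2.CHAIN_APPROX_NONE)[0],key=cv2.contourArea)
    W=ray(f,c.reshape(-1,2),z)[:,:2].astype(np.float32)
    (cx,cy),(w,h),a=cv2.minAreaRect(W)
    B=cv2.boxPoints(((cx,cy),(w,h),a)); a=np.radians(a if w<h else a-90)
    y=np.array([-np.sin(a),np.cos(a)])
    o=np.array([cx,cy])-s*y*10.5
    fr[n]=(o,a); print(n,"rect",cx,cy,w,h,"yaw",a,"origin",o)
C=lambda u,v,oy,ox:(u/5+ox-.4,v/5+oy-.4)
for k,p in {"oldcorners":[(30,150),(68,285),(545,155),(512,32)]}.items():
    print(k,ray(f,[C(u,v,160,285) for u,v in p],8)[:,:2].round(1).tolist())
print("newc",ray(f,[C(u,v,155,132) for u,v in[(35,155),(60,277),(545,183),(518,50)]],12)[:,:2].round(1).tolist())
for n,p,z in(("slim",(165,188),93),("wide",(270,160),73),("stepped",(400,128),81),("bit",(503,93),89)):
    P=ray(f,[C(*p,160,285)],z)[0,:2];o,a=fr["old"];R=np.array([[np.cos(a),np.sin(a)],[-np.sin(a),np.cos(a)]])
    print(n,P.round(1),"in rack",(R@(P-o)).round(1))
o,a=fr["new"]
for y in(-96,-32,32,96): print("pocket",(o+y*np.array([-np.sin(a),np.cos(a)])).round(1))
E
```

```text
old rect 539.0244140625 -215.74765014648438 78.4439926147461 284.65875244140625 yaw 0.2682203690558714 origin [ 541.80708058 -225.87221271]
new rect 538.360107421875 218.5746307373047 77.28187561035156 284.2674865722656 yaw 0.22737025760844362 origin [535.99323683 228.80438751]
oldcorners [[539.4, -69.0], [463.9, -91.6], [542.8, -363.7], [612.9, -344.7]]
newc [[541.6, 364.6], [472.3, 347.0], [531.7, 71.6], [606.7, 88.8]]
slim [ 514.9 -133. ] in rack [-1.3 96.7]
wide [ 532.  -191.5] in rack [-0.4 35.7]
stepped [ 549.7 -258.9] in rack [ -1.1 -33.9]
bit [ 568.7 -311.7] in rack [  3.2 -89.9]
pocket [557.6 135.3]
pocket [543.2 197.6]
pocket [528.8 260. ]
pocket [514.4 322.3]
```

```bash
cat > go.py <<'E'
# usage: go.py x y z yaw  -> dp/rot still to go, from the measured pose
import sys, numpy as np
from scipy.spatial.transform import Rotation as R
from rig import telemetry
s=telemetry.sense(); T=R.from_euler("xyz",s["tcp_rot"])
x,y,z,w=map(float,sys.argv[1:])
d=T.inv().apply(np.array([x,y,z])-s["eef_pos"])/40
v=(T.inv()*R.from_euler("xyz",[np.pi,0,w])).as_rotvec()/np.radians(6)
print("t",s["clock"],"dp",d.round(2),"rot",v.round(2),"open",s["opening"],"F",s["contact_force"].round(1))
E
python3 go.py 515 -133 200 1.839
```

```text
t 0.2 dp [11.3  -8.61  0.78] rot [-1.000e-02 -1.000e-02 -1.468e+01] open 0.9977108992874144 F [-0.  -0.1 -0.2]
```

Emit:
{"name": "play_rows", "arguments": {"dp": [[2.2,-1.7,0.1],[4.4,-3.4,0.2],[6.6,-5.1,0.4],[8.9,-6.8,0.6],[11.3,-8.6,0.8]], "rot": [[0,0,-3],[0,0,-6],[0,0,-9],[0,0,-12],[0,0,-14.7]], "fingers": 1}}

```text
clock: 0.62
eef_pos: [306.3, -425.1, 221.0]
tcp_rot: [3.141, -0.0, 0.932]
contact_force: [0.2, -0.0, -0.7]
opening: 0.998
grasp_force: 0.0
```

```bash
python3 go.py 515 -133 200 1.839
```

```text
t 0.6167 dp [ 8.97 -0.16  0.53] rot [ 0.   -0.   -8.66] open 0.9980120034844212 F [ 0.2 -0.  -0.7]
```

Emit:
{"name": "play_rows", "arguments": {"dp": [[9,-0.2,0.5],[9,-0.2,0.5],[9,-0.2,0.5],[9,-0.2,0.5],[9,-0.2,0.5]], "rot": [[0,0,-8.7],[0,0,-8.7],[0,0,-8.7],[0,0,-8.7],[0,0,-8.7]]}}

```text
clock: 1.03
eef_pos: [427.7, -255.9, 209.7]
tcp_rot: [3.141, 0.0, 1.558]
contact_force: [1.1, -0.8, 0.4]
opening: 1.003
grasp_force: 0.0
```

```bash
python3 go.py 515 -133 160 1.839
```

```text
t 1.0333 dp [3.1  2.14 1.24] rot [ 0.    0.   -2.69] open 1.0032173075642836 F [ 1.1 -0.8  0.4]
```

Emit:
{"name": "play_rows", "arguments": {"dp": [[3.1,2.14,1.2],[3.1,2.14,1.2],[3.1,2.14,1.2],[3.1,2.14,1.2],[3.1,2.14,1.2]], "rot": [[0,0,-2.7],[0,0,-2.7],[0,0,-2.7],[0,0,-2.7],[0,0,-2.7]]}}

```text
clock: 1.45
eef_pos: [516.7, -131.0, 159.8]
tcp_rot: [-3.141, -0.002, 1.838]
contact_force: [-0.7, 0.4, -0.6]
opening: 1.0
grasp_force: 0.0
```

```bash
python3 go.py 515 -133 50 1.839; python3 - <<'E'
from h import *
a=[cv2.resize(optics.grab_frame(n)["color"][y:y+150,x:x+200],None,fx=4,fy=4) [:,:800]for n,x,y in(("side",190,160),("top",240,100))]
cv2.imwrite("pics/a.png",np.vstack([cv2.resize(i,(400,300)) for i in a])[:,:,::-1])
E
```

```text
t 1.45 dp [-0.04 -0.05  2.74] rot [-0.   -0.02 -0.01] open 0.9998697861236968 F [-0.7  0.4 -0.6]
```

View pics/a.png

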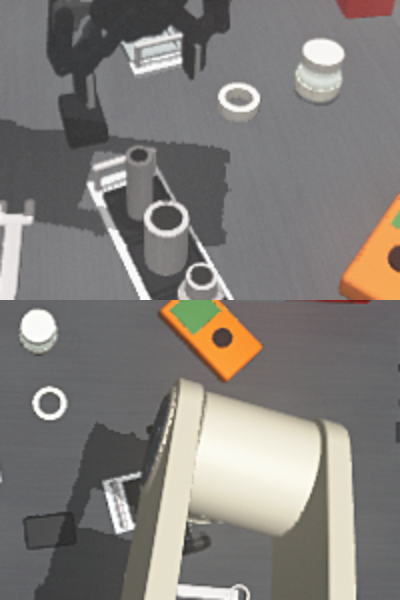

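The side view has the open fingers straddling the slim socket, across the rack. Its top is at about (260,237) in the full image. I'll check that the projected estimates agree in the side view.

```bash
python3 - <<'E'
from h import *
f=optics.grab_frame("side")
print(proj(f,[[514.9,-133,93],[532,-191.5,73],[549.7,-258.9,81],[568.7,-311.7,89]]))
E
```

```text
[[259.11478474 236.86706432]
 [272.96604525 268.37021459]
 [290.1935538  297.72146053]
 [309.49054993 323.57101671]]
```

Projections agree within 1 px. Descending on the slim socket.

Emit:
{"name": "play_rows", "arguments": {"dp": [[0,-0.04,0.8],[0,-0.04,1.6],[0,-0.04,2.4],[0,-0.04,2.95],[0,-0.04,2.95]], "rot": [[0,0,0],[0,0,0],[0,0,0],[0,0,0],[0,0,0]]}}

```text
clock: 2.02
eef_pos: [509.9, -136.4, 40.4]
tcp_rot: [-3.136, -0.003, 1.833]
contact_force: [-0.7, 0.2, 0.1]
opening: 0.997
grasp_force: 0.0
```

Emit:
{"name": "play_rows", "arguments": {"dp": [[0,0,0],[0,0,0],[0,0,0],[0,0,0],[0,0,0]], "rot": [[0,0,0],[0,0,0],[0,0,0],[0,0,0],[0,0,0]], "fingers": 0, "grip_force": 50}}

```text
clock: 2.43
eef_pos: [514.1, -136.1, 44.9]
tcp_rot: [3.14, 0.001, 1.834]
contact_force: [2.7, 2.0, 3.0]
opening: 0.302
grasp_force: 2.3
```

Emit:
{"name": "play_rows", "arguments": {"dp": [[0,0,0],[0,0,0],[0,0,0],[0,0,0],[0,0,0]], "rot": [[0,0,0],[0,0,0],[0,0,0],[0,0,0],[0,0,0]]}}

```text
clock: 2.85
eef_pos: [514.2, -136.0, 45.0]
tcp_rot: [3.14, 0.001, 1.835]
contact_force: [-1.6, -0.9, 9.3]
opening: 0.283
grasp_force: 48.4
```

```bash
python3 go.py 515 -133 42 1.839; python3 go.py 557.6 135.3 150 1.798
```

```text
t 2.85 dp [0.07 0.04 0.07] rot [ 0.02  0.01 -0.04] open 0.2826334301156297 F [-1.6 -0.9  9.3]
t 2.85 dp [ 6.26  2.82 -2.63] rot [0.02 0.01 0.35] open 0.2826334301156297 F [-1.6 -0.9  9.3]
```

Grasp is firm (opening 0.28 ≈ 26 mm). Lift, then carry.

Emit:
{"name": "play_rows", "arguments": {"dp": [[0,0,-0.6],[0,0,-1.4],[0,0,-2.2],[0.6,0.3,-2.6],[1.4,0.6,-2.6]], "rot": [[0,0,0],[0,0,0],[0,0,0],[0,0,0],[0,0,0]]}}

```text
clock: 3.27
eef_pos: [525.0, -76.7, 152.2]
tcp_rot: [3.134, 0.004, 1.832]
contact_force: [2.1, 0.7, -1.0]
opening: 0.277
grasp_force: 49.6
```

```bash
python3 go.py 558.2 132.4 130 1.798
```

```text
t 3.2667 dp [4.84 2.15 0.55] rot [0.07 0.03 0.32] open 0.2768694704882213 F [ 2.1  0.7 -1. ]
```

Emit:
{"name": "play_rows", "arguments": {"dp": [[0.9,0.4,0],[1.8,0.8,0],[2.7,1.2,0.2],[3.6,1.6,0.4],[4.3,1.9,0.5]], "rot": [[0,0,0.1],[0,0,0.2],[0,0,0.3],[0,0,0.3],[0,0,0.3]]}}

```text
clock: 3.68
eef_pos: [550.2, 113.3, 127.4]
tcp_rot: [3.141, -0.0, 1.804]
contact_force: [0.2, 0.5, -1.6]
opening: 0.278
grasp_force: 49.5
```

Emit:
{"name": "play_rows", "arguments": {"dp": [[0.2,0.1,0],[0.3,0.15,0],[0.3,0.15,0],[0.3,0.15,0],[0.3,0.15,0]], "rot": [[0,0,0],[0,0,0],[0,0,0],[0,0,0],[0,0,0]]}}

```text
clock: 4.1
eef_pos: [553.3, 122.2, 127.9]
tcp_rot: [-3.141, 0.0, 1.802]
contact_force: [-0.2, -0.1, -1.6]
opening: 0.275
grasp_force: 49.5
```

```bash
python3 go.py 558.2 132.4 39 1.798; python3 - <<'E'
from h import *
f=optics.grab_frame("side")
cv2.imwrite("pics/b.png",cv2.resize(f["color"][90:240,180:380],None,fx=3,fy=3)[:,:,::-1])
E
```

```text
t 4.1 dp [0.22 0.18 2.22] rot [-0.    0.    0.04] open 0.27489235646850374 F [-0.2 -0.1 -1.6]
```

View pics/b.png

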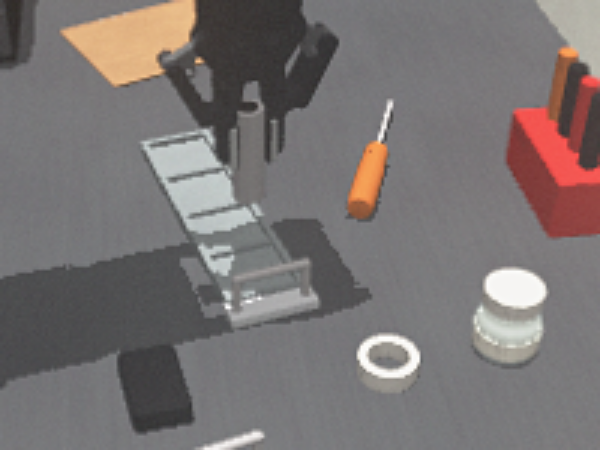

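The slim socket hangs upright over the handle-side pocket. Lowering.

Emit:
{"name": "play_rows", "arguments": {"dp": [[0.22,0.18,0.5],[0.22,0.18,1.0],[0.22,0.18,1.5],[0.22,0.18,1.9],[0.22,0.18,1.9]], "rot": [[0,0,0],[0,0,0],[0,0,0],[0,0,0],[0,0,0]]}}

```text
clock: 4.57
eef_pos: [556.4, 132.2, 48.9]
tcp_rot: [-3.137, 0.0, 1.802]
contact_force: [-0.9, -1.5, -2.0]
opening: 0.279
grasp_force: 49.4
```

```bash
python3 go.py 558.2 132.4 39 1.798
```

```text
t 4.5667 dp [-0.    0.05  0.25] rot [-0.05  0.    0.04] open 0.27910279613652506 F [-0.9 -1.5 -2. ]
```

Emit:
{"name": "play_rows", "arguments": {"dp": [[0,0.0,0.1],[0,0,0.15],[0,0,0.15],[0,0,0.15],[0,0,0.15]], "rot": [[0,0,0],[0,0,0],[0,0,0],[0,0,0],[0,0,0]]}}

```text
clock: 4.98
eef_pos: [559.0, 133.8, 46.5]
tcp_rot: [3.14, -0.0, 1.803]
contact_force: [-0.1, 0.3, -1.8]
opening: 0.28
grasp_force: 49.4
```

```bash
python3 go.py 558.2 132.4 39 1.798
```

```text
t 4.9833 dp [-0.03 -0.03  0.19] rot [ 0.01 -0.    0.05] open 0.27991838376925 F [-0.1  0.3 -1.8]
```

Emit:
{"name": "play_rows", "arguments": {"dp": [[0,0.0,0.05],[0,0,0.1],[0,0,0.15],[0,0,0.18],[0,0,0.18]], "rot": [[0,0,0],[0,0,0],[0,0,0],[0,0,0],[0,0,0]]}}

```text
clock: 5.4
eef_pos: [558.8, 133.9, 39.9]
tcp_rot: [3.141, -0.0, 1.803]
contact_force: [-4.9, -1.6, 18.0]
opening: 0.279
grasp_force: 51.4
```

Emit:
{"name": "play_rows", "arguments": {"dp": [[0,0,0],[0,0,0]], "rot": [[0,0,0],[0,0,0]]}}

```text
clock: 5.57
eef_pos: [558.8, 133.9, 39.9]
tcp_rot: [3.141, -0.0, 1.803]
contact_force: [-6.1, -1.0, 17.5]
opening: 0.277
grasp_force: 51.4
```

Emit:
{"name": "play_rows", "arguments": {"dp": [[0,0,-0.03],[0,0,-0.05],[0,0,-0.05],[0,0,-0.05],[0,0,-0.05]], "rot": [[0,0,0],[0,0,0],[0,0,0],[0,0,0],[0,0,0]], "fingers": 1}}

```text
clock: 5.98
eef_pos: [558.4, 133.7, 40.2]
tcp_rot: [-3.141, -0.0, 1.803]
contact_force: [-0.1, -0.1, -0.7]
opening: 0.966
grasp_force: 0.0
```

Emit:
{"name": "play_rows", "arguments": {"dp": [[0,0,-0.5],[0,0,-1.3],[0,0,-2.1],[0,0,-2.7],[0,0,-2.7]], "rot": [[0,0,0],[0,0,0],[0,0,0],[0,0,0],[0,0,0]]}}

```text
clock: 6.4
eef_pos: [561.4, 134.4, 153.3]
tcp_rot: [3.134, -0.0, 1.803]
contact_force: [1.4, 0.6, 1.1]
opening: 1.003
grasp_force: 0.0
```

```bash
python3 go.py 532 -191.5 130 1.839
```

```text
t 6.4 dp [-7.76 -2.6   0.56] rot [ 0.07  0.   -0.34] open 1.0031482485089227 F [1.4 0.6 1.1]
```

Emit:
{"name": "play_rows", "arguments": {"dp": [[-0.9,-0.3,0],[-1.8,-0.6,0],[-2.7,-0.9,0],[-3.6,-1.2,0],[-4.5,-1.5,0]], "rot": [[0,0,0],[0,0,-0.1],[0,0,-0.2],[0,0,-0.3],[0,0,-0.3]]}}

```text
clock: 6.82
eef_pos: [540.8, -56.7, 147.8]
tcp_rot: [-3.141, -0.0, 1.836]
contact_force: [0.2, 0.6, -0.2]
opening: 1.003
grasp_force: 0.0
```

Emit:
{"name": "play_rows", "arguments": {"dp": [[-0.9,-0.3,0.1],[-1.8,-0.6,0.2],[-2.6,-0.9,0.4],[-3.1,-1.05,0.5],[-3.1,-1.05,0.5]], "rot": [[0,0,0],[0,0,0],[0,0,0],[0,0,0],[0,0,0]]}}

```text
clock: 7.23
eef_pos: [532.3, -189.4, 126.9]
tcp_rot: [-3.14, -0.0, 1.831]
contact_force: [-0.5, -0.1, -0.2]
opening: 1.001
grasp_force: 0.0
```

```bash
python3 go.py 532 -191.5 32 1.839
```

```text
t 7.2333 dp [-0.05 -0.02  2.37] rot [-0.01 -0.   -0.07] open 1.0009832598306394 F [-0.5 -0.1 -0.2]
```

Emit:
{"name": "play_rows", "arguments": {"dp": [[-0.04,-0.02,0.7],[-0.04,-0.02,1.4],[-0.04,-0.02,2.0],[-0.04,-0.02,2.3],[-0.04,-0.02,2.3]], "rot": [[0,0,0],[0,0,0],[0,0,0],[0,0,0],[0,0,0]]}}

```text
clock: 7.65
eef_pos: [530.9, -186.3, 33.6]
tcp_rot: [-3.137, -0.003, 1.835]
contact_force: [0.2, -0.1, 0.7]
opening: 0.999
grasp_force: 0.0
```

Emit:
{"name": "play_rows", "arguments": {"dp": [[0,0,0],[0,0,0],[0,0,0],[0,0,0],[0,0,0]], "rot": [[0,0,0],[0,0,0],[0,0,0],[0,0,0],[0,0,0]], "fingers": 0, "grip_force": 60}}

```text
clock: 8.07
eef_pos: [533.7, -187.9, 38.0]
tcp_rot: [3.14, 0.001, 1.835]
contact_force: [-2.0, -0.4, 7.5]
opening: 0.446
grasp_force: 59.5
```

Emit:
{"name": "play_rows", "arguments": {"dp": [[0,0,0],[0,0,0],[0,0,0]], "rot": [[0,0,0],[0,0,0],[0,0,0]]}}

```text
clock: 8.32
eef_pos: [533.7, -187.9, 38.0]
tcp_rot: [3.14, 0.001, 1.835]
contact_force: [-1.9, 1.0, 7.2]
opening: 0.44
grasp_force: 59.5
```

Firm (0.44 ≈ 38–40 mm). Lift and carry.

Emit:
{"name": "play_rows", "arguments": {"dp": [[0,0,-0.6],[0,0,-1.4],[0,0,-2.2],[0.6,0.2,-2.8],[1.4,0.5,-2.8]], "rot": [[0,0,0],[0,0,0],[0,0,0],[0,0,0],[0,0,0]]}}

```text
clock: 8.73
eef_pos: [540.8, -130.3, 154.3]
tcp_rot: [3.134, 0.005, 1.832]
contact_force: [2.0, 0.1, -2.1]
opening: 0.442
grasp_force: 60.7
```

```bash
python3 go.py 542.5 200.5 145 1.798
```

```text
t 8.7333 dp [7.98 2.17 0.21] rot [0.08 0.05 0.32] open 0.44179899764759145 F [ 2.   0.1 -2.1]
```

Emit:
{"name": "play_rows", "arguments": {"dp": [[0.9,0.25,0],[1.8,0.5,0],[2.7,0.75,0],[3.6,1.0,0],[4.5,1.2,0]], "rot": [[0,0,0.1],[0,0,0.2],[0,0,0.3],[0,0,0.3],[0,0,0.3]]}}

```text
clock: 9.15
eef_pos: [537.1, 59.7, 149.2]
tcp_rot: [3.14, 0.0, 1.803]
contact_force: [0.0, 0.8, -2.6]
opening: 0.439
grasp_force: 60.7
```

Emit:
{"name": "play_rows", "arguments": {"dp": [[0.9,0.25,0],[1.8,0.5,0],[2.7,0.75,0],[3.3,0.9,0],[3.3,0.9,0]], "rot": [[0,0,0],[0,0,0],[0,0,0],[0,0,0],[0,0,0]]}}

```text
clock: 9.57
eef_pos: [542.0, 199.3, 149.2]
tcp_rot: [3.139, -0.002, 1.806]
contact_force: [0.3, -0.2, -1.6]
opening: 0.438
grasp_force: 60.7
```

Emit:
{"name": "play_rows", "arguments": {"dp": [[0,0,0],[0,0,0]], "rot": [[0,0,0],[0,0,0]]}}

```text
clock: 9.73
eef_pos: [541.4, 194.4, 148.6]
tcp_rot: [-3.141, 0.0, 1.804]
contact_force: [0.3, 0.1, -2.1]
opening: 0.439
grasp_force: 60.7
```

```bash
python3 go.py 542.5 200.5 33 1.798; python3 - <<'E'
from h import *
f=optics.grab_frame("side")
cv2.imwrite("pics/c.png",cv2.resize(f["color"][90:240,180:380],None,fx=3,fy=3)[:,:,::-1])
E
```

```text
t 9.7333 dp [0.14 0.06 2.89] rot [-0.    0.    0.05] open 0.438517238669174 F [ 0.3  0.1 -2.1]
```

View pics/c.png

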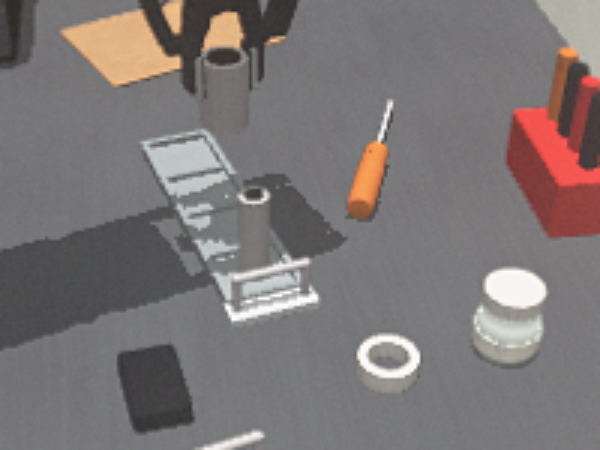

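Slim stands upright in the first pocket, its top at crop (254,193), i.e. (264.7,154.3). Wide hangs upright. Checking slim's position, then lowering.

```bash
python3 - <<'E'
from h import *
f=optics.grab_frame("side")
print(ray(f,[(264.4,154)],86))
E
```

```text
[[560.32339055 139.58864341  86.        ]]
```

Emit:
{"name": "play_rows", "arguments": {"dp": [[0.1,0.05,0.7],[0.14,0.06,1.4],[0.14,0.06,2.1],[0.14,0.06,2.6],[0.14,0.06,2.6]], "rot": [[0,0,0],[0,0,0],[0,0,0],[0,0,0],[0,0,0]]}}

```text
clock: 10.25
eef_pos: [540.1, 198.5, 40.8]
tcp_rot: [-3.135, 0.001, 1.802]
contact_force: [-0.9, 0.1, -1.7]
opening: 0.439
grasp_force: 60.8
```

Emit:
{"name": "play_rows", "arguments": {"dp": [[0,0,0],[0,0,0]], "rot": [[0,0,0],[0,0,0]]}}

```text
clock: 10.42
eef_pos: [543.7, 200.3, 45.6]
tcp_rot: [3.14, -0.0, 1.802]
contact_force: [0.6, -0.2, -1.8]
opening: 0.44
grasp_force: 60.8
```

```bash
python3 go.py 542.5 200.5 33 1.798
```

```text
t 10.4167 dp [ 0.01 -0.03  0.32] rot [ 0.01 -0.    0.04] open 0.4400359415193853 F [ 0.6 -0.2 -1.8]
```

Emit:
{"name": "play_rows", "arguments": {"dp": [[0,0.0,0.1],[0,0,0.18],[0,0,0.24],[0,0,0.3],[0,0,0.3]], "rot": [[0,0,0],[0,0,0],[0,0,0],[0,0,0],[0,0,0]]}}

```text
clock: 10.83
eef_pos: [543.1, 200.8, 33.0]
tcp_rot: [3.141, -0.0, 1.803]
contact_force: [-1.8, -0.7, 3.4]
opening: 0.443
grasp_force: 61.4
```

Emit:
{"name": "play_rows", "arguments": {"dp": [[0,0,0],[0,0,0]], "rot": [[0,0,0],[0,0,0]]}}

```text
clock: 11.0
eef_pos: [543.0, 200.8, 33.0]
tcp_rot: [3.141, -0.0, 1.803]
contact_force: [-1.7, -1.6, 4.8]
opening: 0.441
grasp_force: 61.4
```

Touching the floor lightly. Release, rise, return for the stepped socket.

Emit:
{"name": "play_rows", "arguments": {"dp": [[0,0,0],[0,0,0],[0,0,0],[0,0,0],[0,0,0]], "rot": [[0,0,0],[0,0,0],[0,0,0],[0,0,0],[0,0,0]], "fingers": 1}}

```text
clock: 11.42
eef_pos: [542.8, 200.6, 32.3]
tcp_rot: [-3.142, -0.0, 1.803]
contact_force: [0.2, -0.3, 0.1]
opening: 0.998
grasp_force: 0.0
```

Emit:
{"name": "play_rows", "arguments": {"dp": [[0,0,-0.5],[0,0,-1.3],[0,0,-2.1],[0,0,-2.9],[0,0,-2.9]], "rot": [[0,0,0],[0,0,0],[0,0,0],[0,0,0],[0,0,0]]}}

```text
clock: 11.83
eef_pos: [546.1, 201.9, 154.5]
tcp_rot: [3.133, -0.001, 1.803]
contact_force: [1.6, 1.0, 0.3]
opening: 1.004
grasp_force: 0.0
```

```bash
python3 go.py 549.7 -258.9 145 1.839
```

```text
t 11.8333 dp [-11.23  -2.57   0.2 ] rot [ 0.09 -0.01 -0.34] open 1.0040312291324047 F [1.6 1.  0.3]
```

Emit:
{"name": "play_rows", "arguments": {"dp": [[-1,-0.23,0],[-2,-0.46,0],[-3,-0.7,0],[-4,-0.92,0],[-5,-1.15,0]], "rot": [[0,0,0],[0,0,-0.1],[0,0,-0.2],[0,0,-0.3],[0,0,-0.3]]}}

```text
clock: 12.25
eef_pos: [543.7, -6.2, 148.2]
tcp_rot: [3.141, 0.0, 1.836]
contact_force: [0.9, -0.8, -0.0]
opening: 0.997
grasp_force: 0.0
```

Emit:
{"name": "play_rows", "arguments": {"dp": [[-1,-0.23,0],[-2,-0.46,0],[-3,-0.7,0],[-4,-0.92,0],[-5,-1.15,0]], "rot": [[0,0,0],[0,0,0],[0,0,0],[0,0,0],[0,0,0]]}}

```text
clock: 12.67
eef_pos: [551.4, -211.7, 148.1]
tcp_rot: [-3.142, -0.0, 1.834]
contact_force: [0.5, -0.1, 0.1]
opening: 0.999
grasp_force: 0.0
```

```bash
python3 go.py 549.7 -258.9 145 1.839
```

```text
t 12.6667 dp [-1.13 -0.35  0.08] rot [-0.   -0.   -0.04] open 0.9992244969006518 F [ 0.5 -0.1  0.1]
```

Emit:
{"name": "play_rows", "arguments": {"dp": [[-0.5,-0.15,0],[-0.9,-0.3,0],[-0.9,-0.3,0],[-0.9,-0.3,0],[-0.9,-0.3,0]], "rot": [[0,0,0],[0,0,0],[0,0,0],[0,0,0],[0,0,0]]}}

```text
clock: 13.08
eef_pos: [549.3, -246.8, 148.0]
tcp_rot: [-3.141, -0.001, 1.834]
contact_force: [-0.9, 0.3, 0.2]
opening: 0.999
grasp_force: 0.0
```

```bash
python3 go.py 549.7 -258.9 25 1.839
```

```text
t 13.0833 dp [-0.3  -0.07  3.07] rot [-0.   -0.01 -0.04] open 0.9990812164877946 F [-0.9  0.3  0.2]
```

Emit:
{"name": "play_rows", "arguments": {"dp": [[-0.3,-0.07,0.8],[-0.3,-0.07,1.6],[-0.3,-0.07,2.3],[-0.3,-0.07,2.8],[-0.3,-0.07,3.1]], "rot": [[0,0,0],[0,0,0],[0,0,0],[0,0,0],[0,0,0]]}}

```text
clock: 13.5
eef_pos: [548.8, -257.8, 21.9]
tcp_rot: [-3.139, -0.002, 1.836]
contact_force: [-0.7, -0.0, -0.2]
opening: 0.999
grasp_force: 0.0
```

Emit:
{"name": "play_rows", "arguments": {"dp": [[0,0,0],[0,0,0]], "rot": [[0,0,0],[0,0,0]]}}

```text
clock: 13.67
eef_pos: [550.2, -259.0, 24.5]
tcp_rot: [-3.141, -0.001, 1.836]
contact_force: [-0.0, -0.5, 0.2]
opening: 1.003
grasp_force: 0.0
```

```bash
python3 go.py 549.7 -258.9 25 1.839; python3 - <<'E'
from h import *
f=optics.grab_frame("side")
cv2.imwrite("pics/d.png",cv2.resize(f["color"][190:384,200:400],None,fx=3,fy=3)[:,:,::-1])
E
```

```text
t 13.6667 dp [ 0.01 -0.01 -0.01] rot [-0.   -0.   -0.03] open 1.0030530236732456 F [-0.  -0.5  0.2]
```

View pics/d.png

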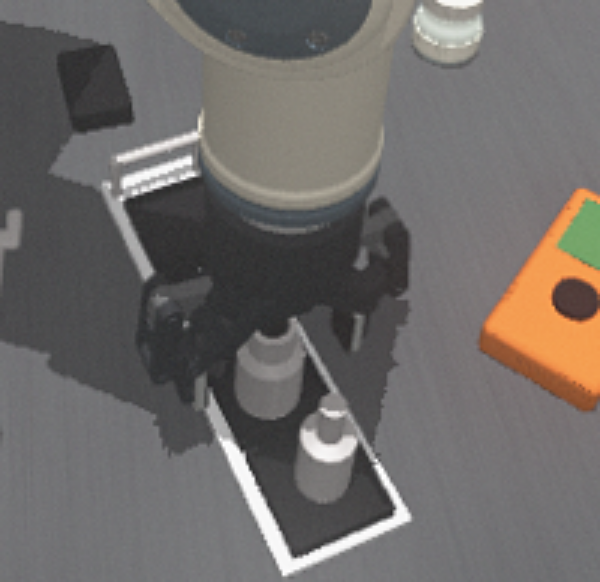

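Fingers straddle the stepped socket at crop (270,380) at body height. The bit, at (325,450), is clear. Close.

Emit:
{"name": "play_rows", "arguments": {"dp": [[0,0,0],[0,0,0],[0,0,0],[0,0,0],[0,0,0]], "rot": [[0,0,0],[0,0,0],[0,0,0],[0,0,0],[0,0,0]], "fingers": 0, "grip_force": 60}}

```text
clock: 14.13
eef_pos: [550.4, -260.1, 25.5]
tcp_rot: [3.141, 0.001, 1.834]
contact_force: [-1.0, 0.1, 8.1]
opening: 0.421
grasp_force: 59.7
```

Emit:
{"name": "play_rows", "arguments": {"dp": [[0,0,0],[0,0,0],[0,0,0]], "rot": [[0,0,0],[0,0,0],[0,0,0]]}}

```text
clock: 14.38
eef_pos: [550.4, -260.1, 25.5]
tcp_rot: [3.141, 0.001, 1.834]
contact_force: [-1.5, 1.8, 7.4]
opening: 0.425
grasp_force: 59.7
```

Emit:
{"name": "play_rows", "arguments": {"dp": [[0,0,-0.6],[0,0,-1.4],[0,0,-2.2],[0,0,-3.0],[0.6,0.2,-3.1]], "rot": [[0,0,0],[0,0,0],[0,0,0],[0,0,0],[0,0,0]]}}

```text
clock: 14.8
eef_pos: [554.5, -238.7, 154.5]
tcp_rot: [3.135, 0.007, 1.832]
contact_force: [2.0, -0.7, -1.1]
opening: 0.424
grasp_force: 61.1
```

```bash
python3 go.py 528.8 260 145 1.798; python3 - <<'E'
from h import *
f=optics.grab_frame("side")
cv2.imwrite("pics/e.png",cv2.resize(f["color"][130:324,200:400],None,fx=3,fy=3)[:,:,::-1])
E
```

```text
t 14.8 dp [12.21  2.6   0.17] rot [0.07 0.07 0.33] open 0.4237421957433316 F [ 2.  -0.7 -1.1]
```

View pics/e.png

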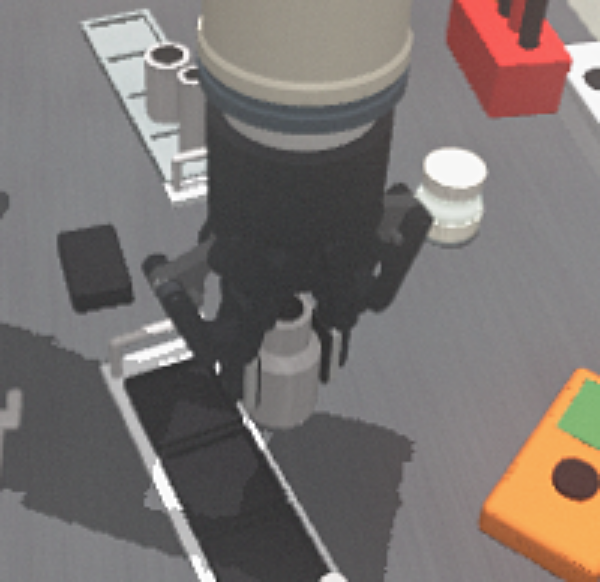

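Stepped is held upright and the wide socket stands in pocket 2. Carry on.

Emit:
{"name": "play_rows", "arguments": {"dp": [[1,0.21,0],[2,0.42,0],[3,0.63,0],[4,0.85,0],[5,1.06,0]], "rot": [[0,0,0],[0,0,0.1],[0,0,0.2],[0,0,0.3],[0,0,0.3]]}}

```text
clock: 15.27
eef_pos: [539.3, -28.7, 148.2]
tcp_rot: [-3.141, -0.0, 1.802]
contact_force: [1.0, 0.1, -1.3]
opening: 0.425
grasp_force: 60.9
```

Emit:
{"name": "play_rows", "arguments": {"dp": [[1,0.21,0],[2,0.42,0],[3,0.63,0],[4,0.85,0],[5,1.06,0]], "rot": [[0,0,0],[0,0,0],[0,0,0],[0,0,0],[0,0,0]]}}

```text
clock: 15.68
eef_pos: [534.6, 175.8, 148.2]
tcp_rot: [-3.141, 0.0, 1.803]
contact_force: [1.1, 0.8, -2.4]
opening: 0.426
grasp_force: 60.9
```

Emit:
{"name": "play_rows", "arguments": {"dp": [[0.8,0.17,0],[1.5,0.32,0],[1.9,0.4,0],[1.9,0.4,0],[1.9,0.4,0]], "rot": [[0,0,0],[0,0,0],[0,0,0],[0,0,0],[0,0,0]]}}

```text
clock: 16.1
eef_pos: [532.8, 252.1, 147.9]
tcp_rot: [-3.14, 0.0, 1.805]
contact_force: [1.2, -1.1, -1.9]
opening: 0.422
grasp_force: 60.9
```

```bash
python3 go.py 529.1 258.7 20.5 1.798
```

```text
t 16.1 dp [ 0.18 -0.05  3.18] rot [-0.01  0.    0.07] open 0.42249201375471335 F [ 1.2 -1.1 -1.9]
```

Emit:
{"name": "play_rows", "arguments": {"dp": [[0.18,-0.05,0.8],[0.18,-0.05,1.6],[0.18,-0.05,2.4],[0.18,-0.05,2.85],[0.18,-0.05,2.85]], "rot": [[0,0,0],[0,0,0],[0,0,0],[0,0,0],[0,0,0]]}}

```text
clock: 16.52
eef_pos: [526.9, 255.3, 30.4]
tcp_rot: [-3.134, 0.002, 1.802]
contact_force: [-0.5, -1.1, -1.9]
opening: 0.425
grasp_force: 60.8
```

Emit:
{"name": "play_rows", "arguments": {"dp": [[0,0,0],[0,0,0]], "rot": [[0,0,0],[0,0,0]]}}

```text
clock: 16.68
eef_pos: [530.8, 257.7, 35.6]
tcp_rot: [3.14, -0.0, 1.802]
contact_force: [0.4, -0.3, -2.0]
opening: 0.423
grasp_force: 60.8
```

```bash
python3 go.py 529.1 258.7 20.5 1.798
```

```text
t 16.6833 dp [ 0.03 -0.04  0.38] rot [ 0.01 -0.    0.04] open 0.42254872920218006 F [ 0.4 -0.3 -2. ]
```

Emit:
{"name": "play_rows", "arguments": {"dp": [[0.03,-0.03,0.1],[0.03,-0.03,0.2],[0.03,-0.03,0.3],[0.03,-0.03,0.36],[0.03,-0.03,0.36]], "rot": [[0,0,0],[0,0,0],[0,0,0],[0,0,0],[0,0,0]]}}

```text
clock: 17.1
eef_pos: [528.6, 259.2, 20.5]
tcp_rot: [3.141, -0.0, 1.803]
contact_force: [-0.8, -1.3, 4.3]
opening: 0.427
grasp_force: 61.6
```

Emit:
{"name": "play_rows", "arguments": {"dp": [[0,0,0],[0,0,0]], "rot": [[0,0,0],[0,0,0]]}}

```text
clock: 17.27
eef_pos: [528.6, 259.2, 20.5]
tcp_rot: [3.141, -0.0, 1.803]
contact_force: [-2.0, -1.0, 5.3]
opening: 0.427
grasp_force: 61.7
```

Emit:
{"name": "play_rows", "arguments": {"dp": [[0,0,0],[0,0,0],[0,0,0],[0,0,0],[0,0,0]], "rot": [[0,0,0],[0,0,0],[0,0,0],[0,0,0],[0,0,0]], "fingers": 1}}

```text
clock: 17.68
eef_pos: [528.5, 259.0, 20.0]
tcp_rot: [3.142, -0.0, 1.803]
contact_force: [0.5, 0.1, 0.3]
opening: 1.001
grasp_force: 0.0
```

Emit:
{"name": "play_rows", "arguments": {"dp": [[0,0,-0.5],[0,0,-1.3],[0,0,-2.1],[0,0,-2.9],[0,0,-3.2]], "rot": [[0,0,0],[0,0,0],[0,0,0],[0,0,0],[0,0,0]]}}

```text
clock: 18.1
eef_pos: [530.4, 260.0, 152.4]
tcp_rot: [3.136, -0.001, 1.803]
contact_force: [1.4, -0.1, 0.1]
opening: 1.0
grasp_force: 0.0
```

```bash
python3 go.py 568.7 -311.7 145 1.839
```

```text
t 18.1 dp [-14.13  -2.36   0.15] rot [ 0.05 -0.01 -0.34] open 1.000269965505404 F [ 1.4 -0.1  0.1]
```

Emit:
{"name": "play_rows", "arguments": {"dp": [[-1,-0.17,0],[-2,-0.33,0],[-3,-0.5,0],[-4,-0.67,0],[-5,-0.84,0]], "rot": [[0,0,0],[0,0,-0.1],[0,0,-0.2],[0,0,-0.3],[0,0,-0.3]]}}

```text
clock: 18.52
eef_pos: [541.4, 55.0, 147.7]
tcp_rot: [-3.141, -0.0, 1.836]
contact_force: [1.0, -0.2, 0.4]
opening: 1.0
grasp_force: 0.0
```

Emit:
{"name": "play_rows", "arguments": {"dp": [[-1,-0.17,0],[-2,-0.33,0],[-3,-0.5,0],[-4,-0.67,0],[-5,-0.84,0]], "rot": [[0,0,0],[0,0,0],[0,0,0],[0,0,0],[0,0,0]]}}

```text
clock: 18.93
eef_pos: [561.1, -147.2, 147.6]
tcp_rot: [-3.141, -0.0, 1.834]
contact_force: [0.4, -0.8, 0.5]
opening: 0.999
grasp_force: 0.0
```

Emit:
{"name": "play_rows", "arguments": {"dp": [[-1,-0.17,0],[-2,-0.33,0],[-3,-0.5,0],[-3.8,-0.64,0],[-3.8,-0.64,0]], "rot": [[0,0,0],[0,0,0],[0,0,0],[0,0,0],[0,0,0]]}}

```text
clock: 19.35
eef_pos: [576.7, -304.5, 147.5]
tcp_rot: [3.141, 0.003, 1.831]
contact_force: [-0.4, 1.1, 0.6]
opening: 0.997
grasp_force: 0.0
```

Emit:
{"name": "play_rows", "arguments": {"dp": [[0,0,0],[0,0,0]], "rot": [[0,0,0],[0,0,0]]}}

```text
clock: 19.52
eef_pos: [575.8, -298.1, 147.2]
tcp_rot: [-3.141, -0.001, 1.834]
contact_force: [-0.6, 0.9, -0.9]
opening: 1.001
grasp_force: 0.0
```

```bash
python3 go.py 568.7 -311.7 28 1.839
```

```text
t 19.5167 dp [-0.29 -0.26  2.98] rot [-0.01 -0.01 -0.05] open 1.0008608595162383 F [-0.6  0.9 -0.9]
```

Emit:
{"name": "play_rows", "arguments": {"dp": [[-0.28,-0.26,0.5],[-0.28,-0.26,1.2],[-0.28,-0.26,2.0],[-0.28,-0.26,2.7],[-0.28,-0.26,3.0]], "rot": [[0,0,0],[0,0,0],[0,0,0],[0,0,0],[0,0,0]]}}

```text
clock: 19.93
eef_pos: [567.2, -309.2, 24.4]
tcp_rot: [-3.138, -0.004, 1.836]
contact_force: [-1.4, 0.4, -0.2]
opening: 1.001
grasp_force: 0.0
```

Emit:
{"name": "play_rows", "arguments": {"dp": [[0,0,0],[0,0,0]], "rot": [[0,0,0],[0,0,0]]}}

```text
clock: 20.1
eef_pos: [569.5, -311.1, 28.2]
tcp_rot: [-3.141, -0.001, 1.836]
contact_force: [0.2, -0.2, 1.6]
opening: 1.001
grasp_force: 0.0
```

Emit:
{"name": "play_rows", "arguments": {"dp": [[0,0,0],[0,0,0],[0,0,0],[0,0,0],[0,0,0]], "rot": [[0,0,0],[0,0,0],[0,0,0],[0,0,0],[0,0,0]], "fingers": 0, "grip_force": 55}}

```text
clock: 20.52
eef_pos: [569.8, -312.5, 29.2]
tcp_rot: [3.141, 0.001, 1.835]
contact_force: [-3.5, 1.1, 8.8]
opening: 0.334
grasp_force: 53.6
```

Emit:
{"name": "play_rows", "arguments": {"dp": [[0,0,0],[0,0,0],[0,0,0]], "rot": [[0,0,0],[0,0,0],[0,0,0]]}}

```text
clock: 20.77
eef_pos: [569.7, -312.4, 29.3]
tcp_rot: [3.141, 0.001, 1.834]
contact_force: [-1.5, 0.2, 7.5]
opening: 0.335
grasp_force: 54.1
```

Emit:
{"name": "play_rows", "arguments": {"dp": [[0,0,-0.6],[0,0,-1.4],[0,0,-2.2],[0,0,-3.0],[0.6,0.2,-3.1]], "rot": [[0,0,0],[0,0,0],[0,0,0],[0,0,0],[0,0,0]]}}

```text
clock: 21.18
eef_pos: [573.7, -291.4, 158.5]
tcp_rot: [3.135, 0.008, 1.832]
contact_force: [2.0, 0.1, -0.9]
opening: 0.334
grasp_force: 54.9
```

```bash
python3 go.py 514.4 322.3 145 1.798; python3 - <<'E'
from h import *
f=optics.grab_frame("side")
cv2.imwrite("pics/f.png",cv2.resize(f["color"][110:364,180:400],None,fx=2.3,fy=2.3)[:,:,::-1])
E
```

```text
t 21.1833 dp [15.21  2.53  0.23] rot [0.07 0.07 0.33] open 0.33369149337520465 F [ 2.   0.1 -0.9]
```

View pics/f.png

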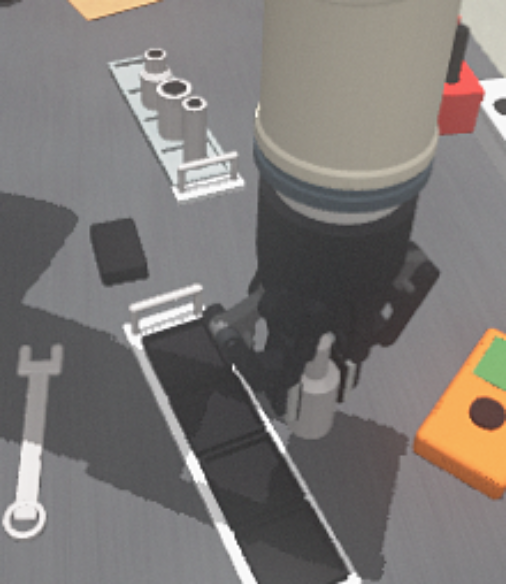

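Three sockets stand upright in the new rack and the bit is held upright. Carrying it to pocket 4.

Emit:
{"name": "play_rows", "arguments": {"dp": [[1,0.17,0],[2,0.33,0],[3,0.5,0],[4,0.67,0],[5,0.83,0]], "rot": [[0,0,0],[0,0,0.1],[0,0,0.2],[0,0,0.3],[0,0,0.3]]}}

```text
clock: 21.65
eef_pos: [549.8, -83.4, 151.8]
tcp_rot: [-3.141, -0.0, 1.802]
contact_force: [0.8, 0.3, -1.6]
opening: 0.333
grasp_force: 54.8
```

Emit:
{"name": "play_rows", "arguments": {"dp": [[1,0.17,0],[2,0.33,0],[3,0.5,0],[4,0.67,0],[5,0.83,0]], "rot": [[0,0,0],[0,0,0],[0,0,0],[0,0,0],[0,0,0]]}}

```text
clock: 22.07
eef_pos: [536.1, 119.0, 151.9]
tcp_rot: [-3.141, -0.0, 1.803]
contact_force: [0.8, -0.5, -1.5]
opening: 0.332
grasp_force: 54.8
```

Emit:
{"name": "play_rows", "arguments": {"dp": [[1,0.17,0],[2,0.33,0],[3,0.5,0],[4,0.67,0],[4.8,0.8,0]], "rot": [[0,0,0],[0,0,0],[0,0,0],[0,0,0],[0,0,0]]}}

```text
clock: 22.48
eef_pos: [523.0, 314.1, 151.8]
tcp_rot: [-3.141, -0.0, 1.804]
contact_force: [0.9, 0.2, -0.2]
opening: 0.329
grasp_force: 54.8
```

Emit:
{"name": "play_rows", "arguments": {"dp": [[0,0,0],[0,0,0],[0,0,0]], "rot": [[0,0,0],[0,0,0],[0,0,0]]}}

```text
clock: 22.73
eef_pos: [523.3, 310.9, 151.5]
tcp_rot: [-3.14, 0.001, 1.804]
contact_force: [-0.1, 0.4, -1.6]
opening: 0.332
grasp_force: 54.8
```

```bash
python3 go.py 514.6 321.3 24.3 1.798
```

```text
t 22.7333 dp [ 0.31 -0.15  3.18] rot [-0.01  0.01  0.06] open 0.3317915566544599 F [-0.1  0.4 -1.6]
```

Emit:
{"name": "play_rows", "arguments": {"dp": [[0.3,-0.15,0.5],[0.3,-0.15,1.3],[0.3,-0.15,2.1],[0.3,-0.15,2.85],[0.3,-0.15,2.85]], "rot": [[0,0,0],[0,0,0],[0,0,0],[0,0,0],[0,0,0]]}}

```text
clock: 23.15
eef_pos: [511.9, 317.8, 32.8]
tcp_rot: [-3.133, 0.003, 1.801]
contact_force: [-2.0, -0.8, -3.0]
opening: 0.334
grasp_force: 54.8
```

Emit:
{"name": "play_rows", "arguments": {"dp": [[0,0,0],[0,0,0]], "rot": [[0,0,0],[0,0,0]]}}

```text
clock: 23.32
eef_pos: [516.3, 321.2, 39.4]
tcp_rot: [3.14, -0.0, 1.802]
contact_force: [0.9, 0.1, -1.6]
opening: 0.333
grasp_force: 54.9
```

```bash
python3 go.py 514.6 321.3 24.3 1.798
```

```text
t 23.3167 dp [ 0.01 -0.04  0.38] rot [ 0.01 -0.    0.04] open 0.3331794452657509 F [ 0.9  0.1 -1.6]
```

Emit:
{"name": "play_rows", "arguments": {"dp": [[0,-0.03,0.1],[0,-0.03,0.2],[0,-0.03,0.3],[0,-0.03,0.36],[0,-0.03,0.36]], "rot": [[0,0,0],[0,0,0],[0,0,0],[0,0,0],[0,0,0]]}}

```text
clock: 23.73
eef_pos: [514.4, 321.5, 24.3]
tcp_rot: [3.141, -0.0, 1.803]
contact_force: [-1.5, -1.3, 4.4]
opening: 0.334
grasp_force: 55.4
```

Emit:
{"name": "play_rows", "arguments": {"dp": [[0,0,0],[0,0,0]], "rot": [[0,0,0],[0,0,0]]}}

```text
clock: 23.9
eef_pos: [514.4, 321.6, 24.3]
tcp_rot: [3.141, -0.0, 1.803]
contact_force: [-1.0, -0.9, 6.2]
opening: 0.332
grasp_force: 55.6
```

Seated on the floor. Release, rise, and move aside (toward −y) for a last look.

Emit:
{"name": "play_rows", "arguments": {"dp": [[0,0,0],[0,0,0],[0,0,0],[0,0,0],[0,0,0]], "rot": [[0,0,0],[0,0,0],[0,0,0],[0,0,0],[0,0,0]], "fingers": 1}}

```text
clock: 24.32
eef_pos: [514.1, 321.4, 23.6]
tcp_rot: [-3.142, -0.0, 1.803]
contact_force: [-0.2, 0.5, -0.0]
opening: 0.998
grasp_force: 0.0
```

Emit:
{"name": "play_rows", "arguments": {"dp": [[0,0,-0.5],[0,0,-1.3],[0,0,-2.1],[0,0,-2.9],[0,0,-3.8]], "rot": [[0,0,0],[0,0,0],[0,0,0],[0,0,0],[0,0,0]]}}

```text
clock: 24.73
eef_pos: [513.5, 321.0, 176.4]
tcp_rot: [-3.14, 0.0, 1.803]
contact_force: [0.5, -0.0, 0.1]
opening: 1.001
grasp_force: 0.0
```

Emit:
{"name": "play_rows", "arguments": {"dp": [[-1,-0.5,0],[-2,-1,0],[-3,-1.5,0],[-4,-2,0],[-5,-2.5,0]], "rot": [[0,0,0],[0,0,0],[0,0,0],[0,0,0],[0,0,0]]}}

```text
clock: 25.15
eef_pos: [465.5, 117.1, 175.7]
tcp_rot: [3.141, 0.0, 1.804]
contact_force: [0.4, -0.9, -0.1]
opening: 1.0
grasp_force: 0.0
```

Emit:
{"name": "play_rows", "arguments": {"dp": [[-1,-0.5,0],[-2,-1,0],[-3,-1.5,0],[-4,-2,0],[-5,-2,0]], "rot": [[0,0,0],[0,0,0],[0,0,0],[0,0,0],[0,0,0]]}}

```text
clock: 25.57
eef_pos: [430.3, -86.3, 175.5]
tcp_rot: [-3.14, -0.001, 1.803]
contact_force: [0.9, 0.6, 0.3]
opening: 0.997
grasp_force: 0.0
```

Emit:
{"name": "play_rows", "arguments": {"dp": [[-1,0,0],[-2,0,0],[-3,0,0],[-3,0,0],[-3,0,0]], "rot": [[0,0,0],[0,0,0],[0,0,0],[0,0,0],[0,0,0]]}}

```text
clock: 25.98
eef_pos: [461.1, -203.7, 175.5]
tcp_rot: [3.142, 0.0, 1.8]
contact_force: [-0.7, 0.6, -1.0]
opening: 0.995
grasp_force: 0.0
```

```bash
python3 - <<'E'
from h import *
a=optics.grab_frame("side")["color"][90:210,190:320];b=optics.grab_frame("top")["color"][155:220,130:260]
cv2.imwrite("pics/g.png",np.vstack([cv2.resize(i,None,fx=3.2,fy=3.2,interpolation=cv2.INTER_CUBIC) for i in(a,b)])[:,:,::-1])
E
```

```text
(no output)
```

View pics/g.png

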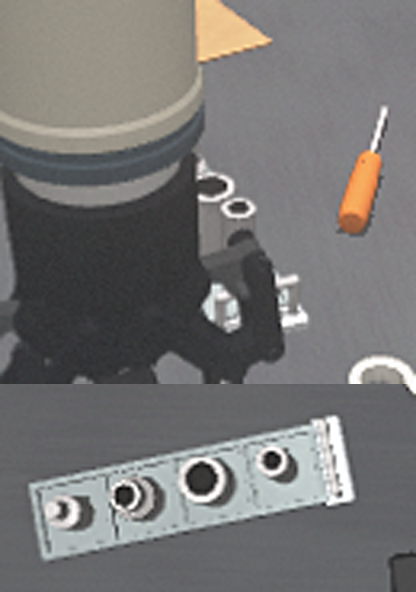

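The top view shows all four upright in their pockets: tops at crop slim (271,461), wide (205,481), stepped (126,495) and bit (60,510). Checking positions.

```bash
python3 - <<'E'
from h import *
f=optics.grab_frame("top");o=np.array([536,228.8]);a=.2274
R=np.array([[np.cos(a),np.sin(a)],[-np.sin(a),np.cos(a)]])
for n,u,v,z in(("slim",271,461,86),("wide",205,481,66),("stepped",126,495,74),("bit",60,510,82)):
    print(n,(R@(ray(f,[(u/3.2+129.7,(v-384)/3.2+154.7)],z)[0,:2]-o)).round(1))
E
```

```text
slim [  0.4 -95.3]
wide [ -2.  -35.4]
stepped [-0.7 30.5]
bit [-2.5 85.5]
```

Bit reads 85 mm against 96 nominal, so I'll take a closer look at it.

```bash
python3 - <<'E'
from h import *
f=optics.grab_frame("top");o=np.array([536,228.8]);a=.2274
ax=np.array([[np.cos(a),-np.sin(a)],[np.sin(a),np.cos(a)]])
im=cv2.resize(f["color"][180:215,135:175],None,fx=12,fy=12,interpolation=cv2.INTER_CUBIC)
t=np.linspace(0,2*np.pi,60)
for rad,z,c in((15,52,(255,0,0)),(7,82,(0,255,0))):
    xy=o+np.c_[rad*np.cos(t),96+rad*np.sin(t)]@ax.T
    p=(proj(f,np.c_[xy,np.full(60,z)])-[135,180]+.5)*12
    cv2.polylines(im,[p.astype(int)],True,c,1)
cv2.imwrite("pics/h.png",im[:,:,::-1])
E
```

```text
(no output)
```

View pics/h.png

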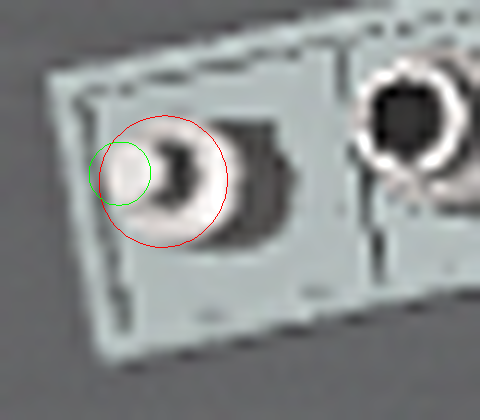

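The drawn nominal circles sit within about 1 px (3 mm) of the bit's body at (170,180) and its shank at (130,175), so it is well placed. Handing in.

```bash
python3 -c "
from rig import r
print(r.sign_off())"
```

```text
the job is handed in; nothing more can be done
None
```

All four sockets stand upright in the new rack in handle order (slim, wide, stepped, bit), each within about 4 mm of its pocket centre in the last top view, and the job is handed in at about 26 s; the hand-in returned no verdict.

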